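Find the fullest hardware tin by its weight

ROBOT

A 6-joint arm with a two-finger parallel gripper is mounted at the origin on the work surface. World frame = base frame: x ahead of the robot, y to its left, z up, the work surface at z = 0. Lengths are in m, angles in degrees, forces in N, time in s.
With the tool pointing down it reaches from about 0.35 to 0.875 m from the base axis. Payload 4.2 kg.
Tool frame: the origin (TCP) lies midway between the tips of the shut fingers; the grasp point (between the pads) lies r.grip_depth behind it (r.grip_depth is the distance from the TCP to the grasp point, in m); z points along the fingers, y is the direction in which the jaws open and shut (so a half turn about z gives the same grasp; the last joint's range is limited). The gripper opens to 85 mm and grips with 20 to 120 N. Pads are 22 mm wide; open, the fingers measure 114 mm over their backs; the gripper's body (76 mm by 85 mm) begins 54 mm behind the grasp point. The pads swing forward as they close: fully open they stand 13 mm farther back than shut.
Start: joints at [-59.496, 22.042, 0.453, 0, -68.411, -14.817], TCP at [0.169, -0.602, 0.197] pointing down, gripper open.
Joint ranges: [-179.83, 179.83], [-69.29, 118.12], [-61.27, 80.66], [-181.25, 117.63], [-171.15, -9.14], [-177.46, 177.46]. Speed limits (degrees/s): [159.86, 159.86, 180, 180, 180, 180].

INTERFACE

Orientations are given as [roll, pitch, yaw] about the fixed x, y, z axes, in that order (R = Rz(yaw) Ry(pitch) Rx(roll)).
In Python, from rig import r gives the robot as it stands.
- The arm moves only by the tool send_rows, never from a script. Its argument "rows" is a list of rows, each a list of 6 numbers: the shift along the tool's x, y, z in cm, then the turn, a rotation vector about the tool's x, y, z in rad. A call has 1 to 20 rows; each row is the pose to reach, as a shift and turn from the pose commanded when the call began, along the tool's axes at that moment; what a row does not reach only later rows make up. A row lasts 1/12 s, in which the tool goes at most 41.7 mm and 7.16 degrees, less where a joint would pass 70% of its speed; a pose out of reach is approached as far as the arm can. A call with a gripper value outside its range is refused whole. "fingers" is the finger opening in cm, from 0 to 8.54, set as the call begins (left out, the last holds). The fingers move at their own pace and stop on an object; the grip force is fixed at half the most. Time passes only in rows, so rows that repeat a pose let the fingers close. It gives the time, the measured TCP pose, the force and the opening at its end, in the units of the state.
- r.sense(): the state, without advancing time (a new reading comes with each control period).
- r.snapshot(name): name is "scene" or "top" or "wrist"; returns a dict with "image" (384x512x3 uint8, blue, green, red), "vertical_fov" (degrees; the focal length in pixels is half the picture's height over the tangent of half this angle, whatever the lens; pixels are square), "cx", "cy" (the principal point, pixels), "rvec" (rotation vector, rad) and "tvec" (3), from world to camera coordinates, as OpenCV has them; the wrist camera has in their place "T_tool_cam" (4x4, takes a point from camera to tool coordinates, whose origin is the TCP and whose axes are the flange's). Camera axes: x right, y down, z forward; pixel columns grow to the right and rows downward; lengths in m; the calibration is good to about 2 mm. The wrist camera is an equidistant fisheye: a pixel r from the principal point sees the ray r / f radians off the axis. A picture is of the moment at which its call begins: read the wrist's pose just before it. There is no depth.
- r.close_job(): hands the job in, once; it reports no verdict.
The state is a dict: "clock": time; "joint_pos": joint angles; "qvel": joint speeds; "joint_torque": joint torques, N m; "eef_pos": TCP position; "tcp_rot": TCP orientation; "wrist_force": force on the tool from outside, world axes, zero at the start; "wrist_torque": the same for the moment, N m; "opening": opening from 0.0 (shut) to 1.0 (fully open).
Only numpy, scipy, OpenCV 4.12 (cv2) and the standard library are available. Lean on these libraries where they do the work, as an engineer would, in place of code of your own. Each camera call takes 0.05 s, during which the arm holds its last target.

TASK

One of these three identical red tins is fuller than the others and I need it to refill the parts drawers: heft them one at a time, first the tin on the blue mat, then the yellow, then the white, lifting each about 5 cm straight up for a moment to feel its weight and setting it gently back upright where it stood. Then hold the heaviest tin up over the mats, upright and still, at least 10 cm clear above the bench, and finish while still holding it in the gripper (if it is the last one hefted, just keep hold of it). The other two tins must be left standing on their own mats, and everything else on the bench stays where it is.

Things in the scene. Friction and masses are not known exactly. Their poses are not given: they have to be found in the camera images.
- tin_a: closed round tin, red with steel lid and white band, one of three; 60 mm diameter, 80 mm tall, rigid. Origin: centre of underside, z up. Starts upright within 8 mm of the centre of one of the mats, one tin to a mat. All three look alike; they weigh 0.2 to 0.8 kg, the heaviest at least 150 g more than either other. Which mat has the heaviest changes each time: lift to find out
- tin_b: closed round tin, red with steel lid and white band, another of the three; 60 mm diameter, 80 mm tall, rigid. Origin: centre of underside, z up. Starts upright within 8 mm of the centre of one of the mats, one tin to a mat. All three look alike; they weigh 0.2 to 0.8 kg, the heaviest at least 150 g more than either other. Which mat has the heaviest changes each time: lift to find out
- tin_c: closed round tin, red with steel lid and white band, another of the three; 60 mm diameter, 80 mm tall, rigid. Origin: centre of underside, z up. Starts upright within 8 mm of the centre of one of the mats, one tin to a mat. All three look alike; they weigh 0.2 to 0.8 kg, the heaviest at least 150 g more than either other. Which mat has the heaviest changes each time: lift to find out
- mat_blue: square blue mat, 110 x 110 mm, 4 mm thick, fixed to the bench. Origin: centre of its underside, at bench height. It lies anywhere among the three places in front of the robot; the order of the mats from side to side changes
- mat_yellow: square yellow mat, 110 x 110 mm, 4 mm thick, fixed to the bench. Origin: centre of its underside, at bench height. It lies anywhere among the three places in front of the robot; the order of the mats from side to side changes
- mat_white: square white mat, 110 x 110 mm, 4 mm thick, fixed to the bench. Origin: centre of its underside, at bench height. It lies anywhere among the three places in front of the robot; the order of the mats from side to side changes
- tape: roll of black tape lying flat, 50 mm diameter, 19 mm tall, in a gap beside the middle mat; origin: centre of underside. Leave alone
- jar: small closed amber jar, 40 mm diameter, 50 mm tall, in the other gap beside the middle mat; origin: centre of underside. Leave alone
- screwdriver: screwdriver with green handle, 190 mm long, lying across in front of the robot, nearer than the mats; origin about its middle. Leave alone
- spoon: steel spoon, 200 mm long, lying across in front of the robot, nearer than the mats; origin about its middle. Leave alone
- mug: blue mug, 76 mm diameter, 90 mm tall, beyond the mats; origin: centre of underside. Leave alone
- carton: small cardboard box, 80 x 130 x 60 mm tall, beyond the mats; origin: centre of underside. Leave alone
- reel: empty wooden cable reel standing on its flange, 90 mm diameter, 50 mm tall, beyond the mats; origin: centre of underside. Leave alone. (Behind it, and at the bench sides more than 0.5 m left and right of the robot, stands fixed equipment up to 240 mm tall.)

How it is judged:
By the outcome, as a careful person would: the job done as asked, in the order asked, and still so for the second after the job is handed in, while the arm keeps its last pose, push and grip.
It also fails if it takes over 72 s, if anything falls off the work surface, if the arm or the gripper's body presses on something with over 40 N, if the wrist force passes 120 N, or if a joint passes its speed limit or range.

## Working session

There is one attempt and no reset: what is moved stays moved. The work goes in short steps, Python scripts to look and compute and a tool call to move; the robot and the scene stay as the last step left them, time stands still between calls to the robot, and variables do not carry over. Pictures are saved under pics/ and viewed, and the job is handed in when it is done.

Besides the shell and the picture viewer there is one more tool, called after "Call:" as name(argument=value, ...), one argument or row to a line, values as JSON. send_rows: Moves the arm, as the interface text tells. Its arguments: {"type":"object","properties":{"rows":{"type":"array"},"fingers":{"type":"number"}},"required":["rows"]}

```bash
mkdir -p pics; python3 - <<'E'
from rig import r
import cv2
print(r.sense(), r.grip_depth)
for n in("top","scene"):
    s=r.snapshot(n); cv2.imwrite(f"pics/{n}0.png",s["image"]); print({k:v for k,v in s.items() if k!="image"})
E
```

```text
{'clock': 0.0, 'joint_pos': array([-5.94976091e+01,  2.20899990e+01,  3.80635879e-01, -2.92214224e-02,
       -6.84123817e+01, -1.48157340e+01]), 'qvel': array([ 0.04099903,  0.01363   ,  0.05876743, -0.03525041, -0.10827435,
       -0.02471436]), 'joint_torque': array([ 1.87809615e-03, -3.92289484e+01,  1.88402510e+01,  4.18630645e+00,
       -4.58584007e-03, -4.93878943e-06]), 'eef_pos': array([ 0.16881478, -0.6010837 ,  0.19583496]), 'tcp_rot': array([ 1.79875358e+02, -4.88594857e-03, -1.64324118e+02]), 'wrist_force': array([ 1.20450757,  0.26201167, -0.02966535]), 'wrist_torque': array([-0.02019258, -0.02287361,  0.02226441]), 'opening': 0.9996916088970724} 0.0187
{'vertical_fov': 46.858434998496506, 'cx': 250.0310249010657, 'cy': 190.7608247933008, 'rvec': array([ 2.20673257, -2.14925974,  0.07706773]), 'tvec': array([9.16834777e-04, 5.47587528e-01, 1.07510456e+00])}
{'vertical_fov': 50.91456444264642, 'cx': 260.5392487654929, 'cy': 194.1611209800501, 'rvec': array([ 2.14683884,  0.92644949, -0.42828533]), 'tvec': array([-0.36082449, -0.22998297,  1.11860745])}
```

View pics/top0.png

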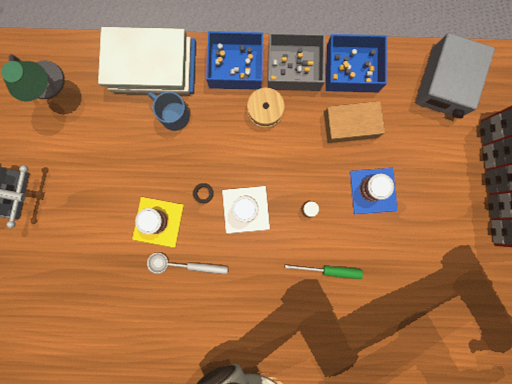

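View pics/scene0.png

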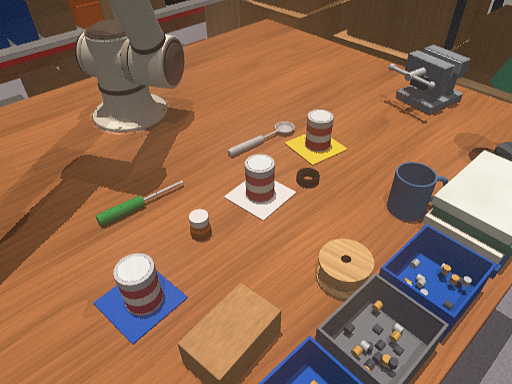

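Top view: the blue mat with its tin is at about (374,190), white at (245,209) and yellow at (158,222). I'll enlarge each one.

```bash
python3 - <<'E'
import cv2,numpy as np
im=cv2.imread("pics/top0.png")
o=[cv2.resize(im[y:y+66,x:x+66],None,fx=6,fy=6,interpolation=cv2.INTER_CUBIC) for x,y in((341,157),(213,176),(125,189))]
o2=np.hstack(o); cv2.imwrite("pics/crop1.png",cv2.resize(o2,(792,264)))
E
cat > h.py <<'E'
import cv2,numpy as np
from scipy.spatial.transform import Rotation as R
def ray(s,uv,z):
    Rm=cv2.Rodrigues(np.array(s["rvec"]))[0];t=np.array(s["tvec"])
    f=192/np.tan(np.radians(s["vertical_fov"]/2))
    d=Rm.T@np.array([(uv[0]-s["cx"])/f,(uv[1]-s["cy"])/f,1]);c=-Rm.T@t
    return c+d*(z-c[2])/d[2]
def proj(s,p):
    Rm=cv2.Rodrigues(np.array(s["rvec"]))[0];q=Rm@np.array(p)+s["tvec"]
    f=192/np.tan(np.radians(s["vertical_fov"]/2)); return q[:2]/q[2]*f+[s["cx"],s["cy"]]
def move(st,pos,yaw,base=None):
    "row from current pose to TCP pos, tool down with yaw"
    R0=R.from_euler('xyz',st["tcp_rot"],degrees=True)
    R1=R.from_euler('xyz',[180,0,yaw],degrees=True)
    d=R0.inv().apply(np.array(pos)-st["eef_pos"])*100
    return d,(R0.inv()*R1).as_rotvec()
E
```

```text
(no output)
```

View pics/crop1.png

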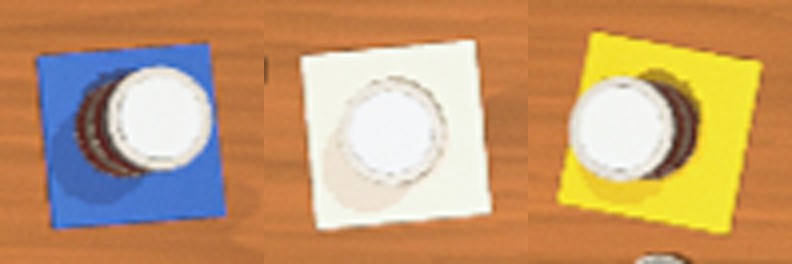

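```bash
python3 - <<'E'
from rig import r
from h import *
s=r.snapshot("top")
for n,u,m in(("blue",(380.4,186.4),(373.4,190.5)),("yel",(148.2,220.6),(157.8,222)),("white",(245,208.6),(245.6,209.3))):
    print(n,ray(s,u,.084),ray(s,m,.004))
print('dia',[ray(s,(380.4+13.2*k,186.4),.084) for k in(-1,1)])
sc=r.snapshot("scene")
for u in((136,268),(260,163.5),(320,117)): print(ray(sc,u,.084))
for n,u,z in(("jar",(311,209),.05),("tape",(203,193),.01),("carton lower",(330,140),.06),("carton r",(383,133),.06),("spoon",(158,263),.01),("sd",(340,272),.02)): print(n,ray(s,u,z))
E
```

```text
blue [ 0.56062138 -0.28861334  0.084     ] [ 0.55747927 -0.29401777  0.004     ]
yel [0.4667663  0.24957989 0.084     ] [0.4642727  0.24424764 0.004     ]
white [0.50057953 0.02543598 0.084     ] [0.50185231 0.02536732 0.004     ]
dia [array([ 0.55982038, -0.25791054,  0.084     ]), array([ 0.5614221 , -0.31930481,  0.084     ])]
[ 0.56356143 -0.28815459  0.084     ]
[0.50392252 0.02280165 0.084     ]
[0.47116116 0.241566   0.084     ]
jar [ 0.50507021 -0.1323318   0.05      ]
tape [0.53956936 0.13290318 0.01      ]
carton lower [ 0.6718599  -0.17405173  0.06      ]
carton r [ 0.69215603 -0.30124615  0.06      ]
spoon [0.36324202 0.23813295 0.01      ]
sd [ 0.35447418 -0.20935663  0.02      ]
```

```bash
python3 - <<'E'
from h import *
st={"eef_pos":np.array([.169,-.602,.197]),"tcp_rot":[180,0,-164.32]}
for p in((.225,-.5,.197),(.28,-.4,.197)):print(move(st,p,180))
E
```

```text
(array([-8.14829916e+00,  8.30693812e+00,  1.01730652e-15]), array([-0.00000000e+00, -3.35146183e-17,  2.73667627e-01]))
(array([-1.61462668e+01,  1.64483454e+01,  2.01434136e-15]), array([-0.00000000e+00, -3.35146183e-17,  2.73667627e-01]))
```

Call:
send_rows(
  rows=[
    [-1.0, 1.0, 0, 0, 0, 0.05],
    [-3.0, 3.0, 0, 0, 0, 0.1],
    [-5.0, 5.1, 0, 0, 0, 0.15],
    [-7.5, 7.6, 0, 0, 0, 0.2],
    [-10, 10.2, 0, 0, 0, 0.25],
    [-12.5, 12.7, 0, 0, 0, 0.2737],
    [-14.5, 14.8, 0, 0, 0, 0.2737],
    [-15.7, 16.0, 0, 0, 0, 0.2737],
    [-16.1, 16.4, 0, 0, 0, 0.2737],
    [-16.1, 16.4, 0, 0, 0, 0.2737],
    [-16.1, 16.4, 0, 0, 0, 0.2737],
    [-16.1, 16.4, 0, 0, 0, 0.2737],
  ],
  fingers=8.54,
)

```text
clock: 1.2
eef_pos: [0.2794, -0.401, 0.1968]
tcp_rot: [-180.0, -0.0, 180.0]
wrist_force: [0.6, -0.3, 0.0]
opening: 0.997
```

Call:
send_rows(
  rows=[
    [-1, 0.4, 0.2, 0, 0, 0],
    [-3, 1.2, 0.5, 0, 0, 0],
    [-6, 2.4, 1, 0, 0, 0],
    [-9, 3.6, 1.5, 0, 0, 0],
    [-12, 4.8, 2, 0, 0, 0],
    [-15, 6, 2.5, 0, 0, 0],
    [-18, 7.2, 3, 0, 0, 0],
    [-21, 8.4, 3.5, 0, 0, 0],
    [-24, 9.6, 4, 0, 0, 0],
    [-26.5, 10.6, 4.4, 0, 0, 0],
    [-27.8, 11.1, 4.7, 0, 0, 0],
    [-28.1, 11.2, 4.7, 0, 0, 0],
    [-28.1, 11.2, 4.7, 0, 0, 0],
    [-28.1, 11.2, 4.7, 0, 0, 0],
    [-28.1, 11.2, 4.7, 0, 0, 0],
    [-28.1, 11.2, 4.7, 0, 0, 0],
  ],
)

```text
clock: 2.53
eef_pos: [0.5598, -0.289, 0.1505]
tcp_rot: [-180.0, 0.0, 179.9]
wrist_force: [0.1, -0.7, 0.6]
opening: 1.0
```

```bash
python3 - <<'E'
from rig import r
import cv2
print(r.sense())
s=r.snapshot("wrist"); cv2.imwrite("pics/w1.png",s["image"]); print({k:v for k,v in s.items() if k!="image"})
E
```

```text
{'clock': 2.5333, 'joint_pos': array([-1.26090410e+01,  2.44390074e+01, -2.67744506e+00,  1.63825801e-03,
       -6.28524320e+01, -7.74636950e+01]), 'qvel': array([ 0.17690693, -0.00291375,  0.1665497 , -0.04116665,  0.00122726,
       -0.02506797]), 'joint_torque': array([ 1.13281072e-01, -4.01567817e+01,  1.80236971e+01,  3.99855584e+00,
        3.42363113e-03,  5.68513005e-04]), 'eef_pos': array([ 0.55975047, -0.28896971,  0.15053367]), 'tcp_rot': array([-1.79991823e+02,  3.00571672e-02,  1.79928013e+02]), 'wrist_force': array([ 0.1459895 , -0.69051902,  0.59571131]), 'wrist_torque': array([-0.00743195, -0.0173532 ,  0.06002507]), 'opening': 1.0000244086302263}
{'vertical_fov': 65.70646984690485, 'cx': 253.92511394194662, 'cy': 189.71064410386836, 'T_tool_cam': array([[-7.32732443e-05, -9.47062753e-01, -3.21048496e-01,
         8.22028308e-02],
       [ 9.99999997e-01, -5.96325944e-05, -5.23205535e-05,
         2.72905603e-04],
       [ 3.04058927e-05, -3.21048498e-01,  9.47062754e-01,
        -1.76371363e-01],
       [ 0.00000000e+00,  0.00000000e+00,  0.00000000e+00,
         1.00000000e+00]])}
```

View pics/w1.png

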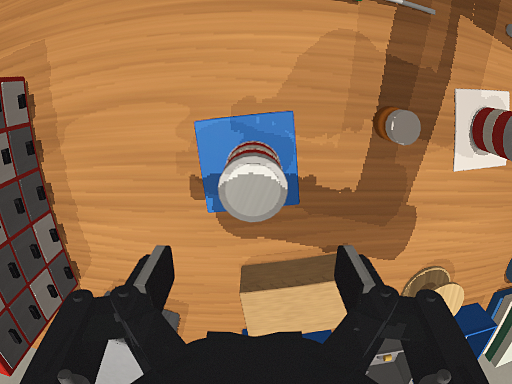

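Wrist view: the lid spans about x 218–288 and y 152–222, so its centre is near (253,187). I'll check that against the top-view estimate.

```bash
cat >> h.py <<'E'
def wray(s,st,uv,z):
    f=192/np.tan(np.radians(s["vertical_fov"]/2))
    d=np.array(uv)-[s["cx"],s["cy"]];rr=np.hypot(*d);th=rr/f
    v=np.r_[d/max(rr,1e-9)*np.sin(th),np.cos(th)]
    T=np.array(s["T_tool_cam"]);Rw=R.from_euler('xyz',st["tcp_rot"],degrees=True)
    c=Rw.apply(T[:3,3])+st["eef_pos"];w=Rw.apply(T[:3,:3]@v)
    return c+w*(z-c[2])/w[2]
E
python3 - <<'E'
from rig import r
from h import *
st=r.sense();s=r.snapshot("wrist")
for u in((253,187),(218,187),(288,187),(253,152),(253,222)):print(wray(s,st,u,.084))
im=s["image"];cv2.imwrite("pics/c2.png",cv2.resize(im[130:240,190:310],None,fx=5,fy=5,interpolation=cv2.INTER_CUBIC))
E
```

```text
[ 0.55760993 -0.28944991  0.084     ]
[ 0.55756257 -0.31970596  0.084     ]
[ 0.55763446 -0.25921752  0.084     ]
[ 0.52695936 -0.28938553  0.084     ]
[ 0.59074702 -0.28952721  0.084     ]
```

View pics/c2.png

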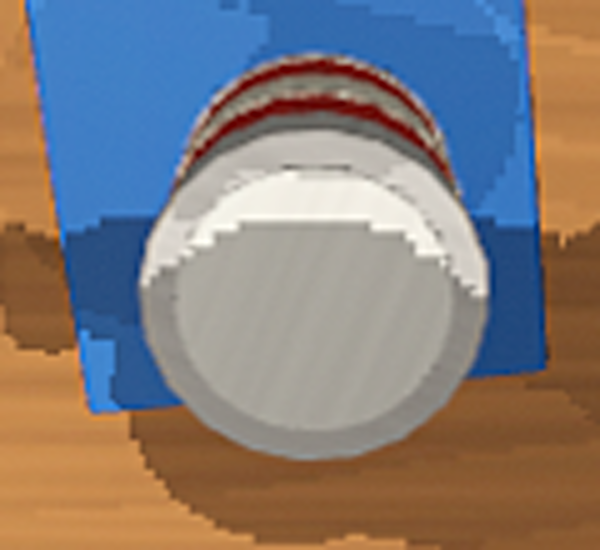

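Radii check out at about 30 mm. The tin is at about (0.5605, -0.2893), under the tool, so I descend.

Call:
send_rows(
  rows=[
    [0, 0, 1, 0, 0, 0],
    [0, 0, 3, 0, 0, 0],
    [0, 0, 5, 0, 0, 0],
    [0, 0, 6.5, 0, 0, 0],
    [0, 0, 8, 0, 0, 0],
    [0, 0, 9.5, 0, 0, 0],
    [0, 0, 10.8, 0, 0, 0],
    [0, 0, 11.5, 0, 0, 0],
    [0, 0, 11.8, 0, 0, 0],
    [0, 0, 11.8, 0, 0, 0],
    [0, 0, 11.8, 0, 0, 0],
    [0, 0, 11.8, 0, 0, 0],
  ],
)

```text
clock: 3.63
eef_pos: [0.5614, -0.2885, 0.0329]
tcp_rot: [-180.0, 0.1, -180.0]
wrist_force: [0.8, -0.4, 0.3]
opening: 1.001
```

Call:
send_rows(
  rows=[
    [0, 0, 0, 0, 0, 0],
    [0, 0, 0, 0, 0, 0],
    [0, 0, 0, 0, 0, 0],
    [0, 0, 0, 0, 0, 0],
    [0, 0, 0, 0, 0, 0],
    [0, 0, 0, 0, 0, 0],
    [0, 0, 0, 0, 0, 0],
    [0, 0, 0, 0, 0, 0],
    [0, 0, 0, 0, 0, 0],
    [0, 0, 0, 0, 0, 0],
    [0, 0, 0, 0, 0, 0],
    [0, 0, 0, 0, 0, 0],
  ],
  fingers=5.0,
)

```text
clock: 4.63
eef_pos: [0.5616, -0.2891, 0.0337]
tcp_rot: [-179.9, 0.1, -180.0]
wrist_force: [-0.8, -1.0, 5.7]
opening: 0.671
```

Call:
send_rows(
  rows=[
    [0, 0, -0.2, 0, 0, 0],
    [0, 0, -0.6, 0, 0, 0],
    [0, 0, -1.2, 0, 0, 0],
    [0, 0, -2.0, 0, 0, 0],
    [0, 0, -2.8, 0, 0, 0],
    [0, 0, -3.6, 0, 0, 0],
    [0, 0, -4.3, 0, 0, 0],
    [0, 0, -4.8, 0, 0, 0],
    [0, 0, -5.0, 0, 0, 0],
    [0, 0, -5.0, 0, 0, 0],
    [0, 0, -5.0, 0, 0, 0],
    [0, 0, -5.0, 0, 0, 0],
    [0, 0, -5.0, 0, 0, 0],
    [0, 0, -5.0, 0, 0, 0],
    [0, 0, -5.0, 0, 0, 0],
    [0, 0, -5.0, 0, 0, 0],
    [0, 0, -5.0, 0, 0, 0],
  ],
)

```text
clock: 6.05
eef_pos: [0.5606, -0.2882, 0.0818]
tcp_rot: [180.0, -0.0, -180.0]
wrist_force: [-0.6, -0.2, -6.7]
opening: 0.67
```

```bash
python3 - <<'E'
from rig import r
import cv2,numpy as np
for i in range(4):
    st=r.sense(); print(st["clock"],st["wrist_force"],st["joint_torque"][:4],st["eef_pos"])
    s=r.snapshot("scene")
cv2.imwrite("pics/s1.png",s["image"])
E
```

```text
6.05 [-0.5939628  -0.22144876 -6.66854061] [-1.61691300e-03 -4.59495270e+01  1.86934662e+01  4.50461090e+00] [ 0.56063912 -0.28824233  0.08180919]
6.1 [-0.03717177  0.01190942 -7.04039026] [-4.03666209e-04 -4.59494019e+01  1.86978650e+01  4.50534403e+00] [ 0.56065448 -0.28822815  0.08184364]
6.15 [ 0.3382107   0.13954023 -6.78180124] [-7.22857621e-04 -4.59513795e+01  1.87016147e+01  4.50613573e+00] [ 0.56065854 -0.28823154  0.08188615]
6.2 [ 0.96630636 -0.7244339  -5.67936786] [-3.09547715e-05 -4.59544301e+01  1.87048692e+01  4.50657874e+00] [ 0.56066615 -0.28823889  0.08190119]
```

View pics/s1.png

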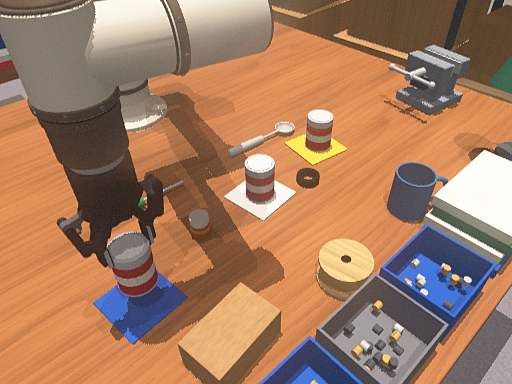

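Tin A is lifted and upright over the blue mat, reading about 6.5 N. Now I set it down and release.

Call:
send_rows(
  rows=[
    [0, 0, 0.3, 0, 0, 0],
    [0, 0, 0.9, 0, 0, 0],
    [0, 0, 1.6, 0, 0, 0],
    [0, 0, 2.3, 0, 0, 0],
    [0, 0, 3.0, 0, 0, 0],
    [0, 0, 3.6, 0, 0, 0],
    [0, 0, 4.1, 0, 0, 0],
    [0, 0, 4.4, 0, 0, 0],
    [0, 0, 4.6, 0, 0, 0],
    [0, 0, 4.75, 0, 0, 0],
    [0, 0, 4.85, 0, 0, 0],
    [0, 0, 4.95, 0, 0, 0],
    [0, 0, 5.0, 0, 0, 0],
    [0, 0, 5.0, 0, 0, 0],
    [0, 0, 5.0, 0, 0, 0],
    [0, 0, 5.0, 0, 0, 0],
  ],
)

```text
clock: 7.58
eef_pos: [0.5615, -0.2885, 0.0338]
tcp_rot: [-179.9, 0.1, -180.0]
wrist_force: [-3.1, 1.6, 6.0]
opening: 0.665
```

Call:
send_rows(
  rows=[
    [0, 0, 0, 0, 0, 0],
    [0, 0, 0, 0, 0, 0],
    [0, 0, 0, 0, 0, 0],
    [0, 0, 0, 0, 0, 0],
    [0, 0, 0, 0, 0, 0],
    [0, 0, 0, 0, 0, 0],
    [0, 0, 0, 0, 0, 0],
    [0, 0, 0, 0, 0, 0],
    [0, 0, 0, 0, 0, 0],
    [0, 0, 0, 0, 0, 0],
  ],
  fingers=8.54,
)

```text
clock: 8.42
eef_pos: [0.5607, -0.2883, 0.0319]
tcp_rot: [-180.0, 0.0, -180.0]
wrist_force: [0.2, -0.0, -0.4]
opening: 1.002
```

Call:
send_rows(
  rows=[
    [0, 0, -0.5, 0, 0, 0],
    [0, 0, -1.5, 0, 0, 0],
    [0, 0, -2.5, 0, 0, 0],
    [0, 0, -3.7, 0, 0, 0],
    [0, 0, -4.6, 0, 0, 0],
    [0, 0, -5.0, 0, 0, 0],
    [0, 0, -5.0, 0, 0, 0],
    [0, 0, -5.0, 0, 0, 0],
    [0, 0, -5.0, 0, 0, 0],
  ],
)

```text
clock: 9.17
eef_pos: [0.5602, -0.288, 0.0814]
tcp_rot: [180.0, -0.1, 180.0]
wrist_force: [-0.8, 0.4, -0.7]
opening: 1.0
```

```bash
python3 - <<'E'
from rig import r
import cv2,numpy as np
for i in range(4):
    st=r.sense(); print(st["clock"],st["wrist_force"],st["joint_torque"][:4],st["eef_pos"],st["opening"])
    s=r.snapshot("scene")
cv2.imwrite("pics/s2.png",s["image"])
E
```

```text
9.1667 [-0.83924871  0.44913929 -0.71324353] [ 8.12732207e-03 -4.25810730e+01  1.67194587e+01  3.70871298e+00] [ 0.56019543 -0.28802247  0.08139397] 1.0003775601943223
9.2167 [0.77696201 0.03675884 0.39398939] [ 3.62545230e-03 -4.24449027e+01  1.66237772e+01  3.68744798e+00] [ 0.56007357 -0.28807095  0.08118212] 1.000726344256792
9.2667 [-0.48019103 -0.61767377 -0.44320464] [ 7.36469374e-04 -4.23312593e+01  1.65603983e+01  3.67540777e+00] [ 0.56015825 -0.28809893  0.081124  ] 1.0016711006052705
9.3167 [-0.02881024 -1.23980625  0.55567077] [-1.78734197e-03 -4.22416878e+01  1.65222359e+01  3.66920762e+00] [ 0.56022595 -0.28812099  0.08117674] 1.0025290053542506
```

View pics/s2.png

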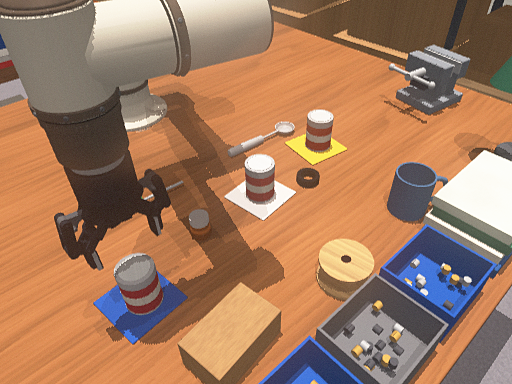

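Tin A stands back on the blue mat. Next is yellow.

Call:
send_rows(
  rows=[
    [0, 0, -1, 0, 0, 0],
    [0, 0, -3, 0, 0, 0],
    [0, 0, -5, 0, 0, 0],
    [0, 0.5, -6.5, 0, 0, 0],
    [0.3, 2, -7, 0, 0, 0],
    [0.7, 4, -7, 0, 0, 0],
    [1.2, 7, -7, 0, 0, 0],
    [1.7, 10, -7, 0, 0, 0],
    [2.3, 13, -7, 0, 0, 0],
    [2.8, 16, -7, 0, 0, 0],
    [3.3, 19, -7, 0, 0, 0],
    [3.8, 22, -7, 0, 0, 0],
    [4.4, 25, -7, 0, 0, 0],
    [4.9, 28, -7, 0, 0, 0],
    [5.4, 31, -7, 0, 0, 0],
    [6.0, 34, -7, 0, 0, 0],
    [6.5, 37, -7, 0, 0, 0],
    [7.0, 40, -7, 0, 0, 0],
    [7.5, 42, -7, 0, 0, 0],
    [7.7, 43, -7, 0, 0, 0],
  ],
)

```text
clock: 11.03
eef_pos: [0.4821, 0.1442, 0.1518]
tcp_rot: [180.0, -0.0, -179.8]
wrist_force: [-0.1, -0.3, -0.1]
opening: 1.003
```

Call:
send_rows(
  rows=[
    [0.2, 1.5, 0, 0, 0, 0],
    [0.6, 4, 0, 0, 0, 0],
    [1.1, 6.5, 0, 0, 0, 0],
    [1.5, 9, 0, 0, 0, 0],
    [1.65, 10.2, 0, 0, 0, 0],
    [1.7, 10.6, 0, 0, 0, 0],
    [1.7, 10.6, 0, 0, 0, 0],
    [1.7, 10.6, 0, 0, 0, 0],
    [1.7, 10.6, 0, 0, 0, 0],
    [1.7, 10.6, 0, 0, 0, 0],
  ],
)

```text
clock: 11.87
eef_pos: [0.4667, 0.2467, 0.1519]
tcp_rot: [-180.0, -0.0, 179.9]
wrist_force: [-0.2, 0.6, -0.6]
opening: 0.997
```

```bash
python3 - <<'E'
from rig import r
from h import *
st=r.sense();s=r.snapshot("wrist");print(st["eef_pos"],st["tcp_rot"],st["joint_pos"])
im=s["image"];cv2.imwrite("pics/c3.png",cv2.resize(im[130:240,190:310],None,fx=5,fy=5,interpolation=cv2.INTER_CUBIC))
E
```

```text
[0.46667809 0.24666738 0.15190927] [-1.79987975e+02 -1.48772051e-02  1.79924508e+02] [ 4.54795374e+01  1.48642767e+01 -1.69854367e+01 -2.59058636e-03
 -5.81692889e+01 -1.35553661e+02]
```

View pics/c3.png

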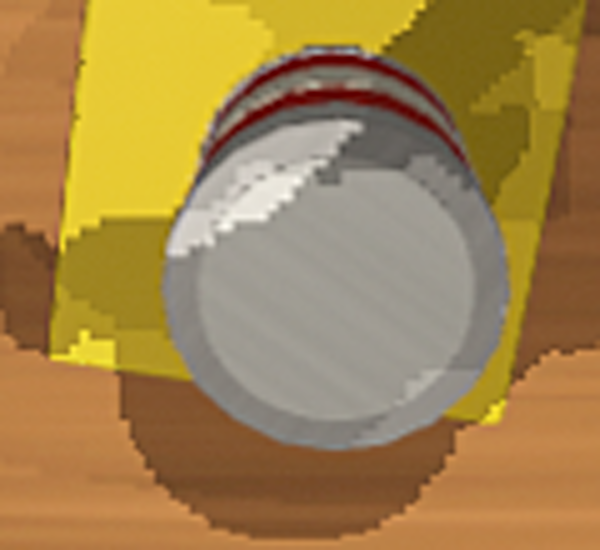

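```bash
python3 - <<'E'
from rig import r
from h import *
st=r.sense();s=r.snapshot("wrist");print(st["eef_pos"])
a=np.array
for u in((163,285),(509,285),(336,120),(336,449)):print(wray(s,st,a(u)/5+[189.6,129.6],.084))
E
```

```text
[0.46673942 0.24680012 0.15197336]
[0.46447681 0.21951926 0.084     ]
[0.46455079 0.27963482 0.084     ]
[0.43543669 0.24950388 0.084     ]
[0.49562073 0.24960704 0.084     ]
```

The yellow tin is at (0.4655, 0.2495). I correct by a couple of mm while descending.

Call:
send_rows(
  rows=[
    [0.1, 0.2, 1, 0, 0, 0],
    [0.1, 0.25, 3, 0, 0, 0],
    [0.1, 0.25, 5, 0, 0, 0],
    [0.1, 0.25, 6.5, 0, 0, 0],
    [0.1, 0.25, 8, 0, 0, 0],
    [0.1, 0.25, 9.5, 0, 0, 0],
    [0.1, 0.25, 10.8, 0, 0, 0],
    [0.1, 0.25, 11.6, 0, 0, 0],
    [0.1, 0.25, 11.9, 0, 0, 0],
    [0.1, 0.25, 11.9, 0, 0, 0],
    [0.1, 0.25, 11.9, 0, 0, 0],
    [0.1, 0.25, 11.9, 0, 0, 0],
  ],
)

```text
clock: 12.97
eef_pos: [0.4661, 0.2507, 0.0337]
tcp_rot: [179.9, 0.1, -180.0]
wrist_force: [0.0, -0.4, -0.1]
opening: 0.997
```

Call:
send_rows(
  rows=[
    [0, 0, 0, 0, 0, 0],
    [0, 0, 0, 0, 0, 0],
    [0, 0, 0, 0, 0, 0],
    [0, 0, 0, 0, 0, 0],
    [0, 0, 0, 0, 0, 0],
    [0, 0, 0, 0, 0, 0],
    [0, 0, 0, 0, 0, 0],
    [0, 0, 0, 0, 0, 0],
    [0, 0, 0, 0, 0, 0],
    [0, 0, 0, 0, 0, 0],
    [0, 0, 0, 0, 0, 0],
    [0, 0, 0, 0, 0, 0],
  ],
  fingers=5.0,
)

```text
clock: 13.97
eef_pos: [0.4661, 0.2503, 0.0342]
tcp_rot: [180.0, 0.1, -180.0]
wrist_force: [-0.9, -1.2, 5.6]
opening: 0.67
```

Call:
send_rows(
  rows=[
    [0, 0, -0.2, 0, 0, 0],
    [0, 0, -0.6, 0, 0, 0],
    [0, 0, -1.2, 0, 0, 0],
    [0, 0, -2.0, 0, 0, 0],
    [0, 0, -2.8, 0, 0, 0],
    [0, 0, -3.6, 0, 0, 0],
    [0, 0, -4.3, 0, 0, 0],
    [0, 0, -4.8, 0, 0, 0],
    [0, 0, -5.0, 0, 0, 0],
    [0, 0, -5.0, 0, 0, 0],
    [0, 0, -5.0, 0, 0, 0],
    [0, 0, -5.0, 0, 0, 0],
    [0, 0, -5.0, 0, 0, 0],
    [0, 0, -5.0, 0, 0, 0],
    [0, 0, -5.0, 0, 0, 0],
    [0, 0, -5.0, 0, 0, 0],
    [0, 0, -5.0, 0, 0, 0],
  ],
)

```text
clock: 15.38
eef_pos: [0.4656, 0.2502, 0.0828]
tcp_rot: [-180.0, -0.0, -180.0]
wrist_force: [-0.2, -0.2, -3.0]
opening: 0.672
```

```bash
python3 - <<'E'
from rig import r
import cv2,numpy as np
for i in range(4):
    st=r.sense(); print(st["clock"],st["wrist_force"],st["joint_torque"][:4],st["eef_pos"],st["opening"])
    s=r.snapshot("scene")
cv2.imwrite("pics/s3.png",s["image"])
E
```

```text
15.3833 [-0.19004535 -0.18423343 -2.95149074] [-7.11335779e-04 -3.48669970e+01  1.62791866e+01  3.78539890e+00] [0.46556747 0.25022678 0.08279266] 0.6720985635853625
15.4333 [ 0.15019416 -0.59160946 -3.04821558] [-1.16710553e-04 -3.48651731e+01  1.62828022e+01  3.78613919e+00] [0.46559192 0.2502343  0.08283903] 0.6692369711605196
15.4833 [-0.00797765  0.16992047 -2.82569561] [-3.90105506e-04 -3.48655844e+01  1.62859833e+01  3.78669754e+00] [0.46560476 0.25025567 0.08288594] 0.6710125564275962
15.5333 [-0.53221167 -0.29265038 -3.71395295] [-5.35523777e-04 -3.48672867e+01  1.62885261e+01  3.78706545e+00] [0.4656158  0.25023785 0.08290301] 0.6711392988854362
```

View pics/s3.png

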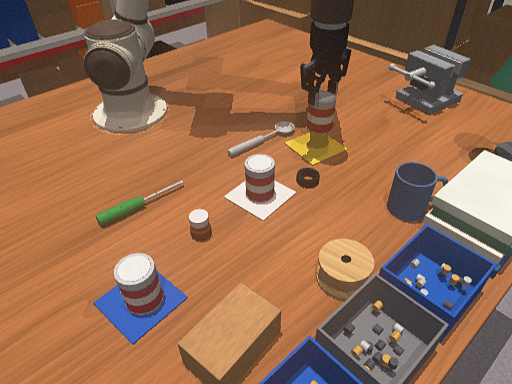

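The yellow tin reads about 3.1 N, so it's lighter than blue. I set it back.

Call:
send_rows(
  rows=[
    [0, 0, 0.3, 0, 0, 0],
    [0, 0, 0.9, 0, 0, 0],
    [0, 0, 1.6, 0, 0, 0],
    [0, 0, 2.3, 0, 0, 0],
    [0, 0, 3.0, 0, 0, 0],
    [0, 0, 3.6, 0, 0, 0],
    [0, 0, 4.1, 0, 0, 0],
    [0, 0, 4.4, 0, 0, 0],
    [0, 0, 4.6, 0, 0, 0],
    [0, 0, 4.75, 0, 0, 0],
    [0, 0, 4.85, 0, 0, 0],
    [0, 0, 4.95, 0, 0, 0],
    [0, 0, 5.0, 0, 0, 0],
    [0, 0, 5.0, 0, 0, 0],
    [0, 0, 5.0, 0, 0, 0],
    [0, 0, 5.0, 0, 0, 0],
  ],
)

```text
clock: 16.92
eef_pos: [0.4662, 0.2504, 0.0343]
tcp_rot: [180.0, 0.1, -180.0]
wrist_force: [-1.2, -2.5, 5.6]
opening: 0.673
```

Call:
send_rows(
  rows=[
    [0, 0, 0, 0, 0, 0],
    [0, 0, 0, 0, 0, 0],
    [0, 0, 0, 0, 0, 0],
    [0, 0, 0, 0, 0, 0],
    [0, 0, 0, 0, 0, 0],
    [0, 0, 0, 0, 0, 0],
    [0, 0, 0, 0, 0, 0],
    [0, 0, 0, 0, 0, 0],
    [0, 0, 0, 0, 0, 0],
    [0, 0, 0, 0, 0, 0],
  ],
  fingers=8.54,
)

```text
clock: 17.75
eef_pos: [0.4656, 0.2502, 0.0329]
tcp_rot: [-180.0, -0.0, -180.0]
wrist_force: [-0.6, -0.2, -0.9]
opening: 0.997
```

Call:
send_rows(
  rows=[
    [0, 0, -0.5, 0, 0, 0],
    [0, 0, -1.5, 0, 0, 0],
    [0, 0, -2.5, 0, 0, 0],
    [0, 0, -4.0, 0, 0, 0],
    [0, 0, -6.0, 0, 0, 0],
    [0, 0, -8.0, 0, 0, 0],
    [0, 0, -10.0, 0, 0, 0],
    [0, 0, -11.5, 0, 0, 0],
    [0, 0, -11.9, 0, 0, 0],
    [0, 0, -11.9, 0, 0, 0],
    [0, 0, -11.9, 0, 0, 0],
  ],
)

```text
clock: 18.67
eef_pos: [0.4652, 0.2501, 0.1519]
tcp_rot: [180.0, -0.0, 180.0]
wrist_force: [-1.0, -0.3, -0.0]
opening: 0.999
```

```bash
python3 - <<'E'
from rig import r
import cv2,numpy as np
st=r.sense(); print(st["clock"],st["wrist_force"],st["eef_pos"],st["opening"])
s=r.snapshot("scene")
cv2.imwrite("pics/s4.png",s["image"])
E
```

```text
18.6667 [-0.97696058 -0.25408652 -0.00229208] [0.46521878 0.25005255 0.15185523] 0.9993489174019442
```

View pics/s4.png

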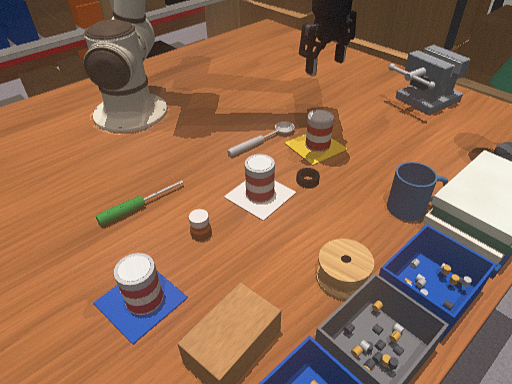

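The yellow tin is back upright on its mat. Next is white.

Call:
send_rows(
  rows=[
    [-0.1, -0.8, 0, 0, 0, 0],
    [-0.4, -2.5, 0, 0, 0, 0],
    [-0.8, -5, 0, 0, 0, 0],
    [-1.2, -8, 0, 0, 0, 0],
    [-1.7, -11, 0, 0, 0, 0],
    [-2.2, -14, 0, 0, 0, 0],
    [-2.7, -17, 0, 0, 0, 0],
    [-3.1, -19.5, 0, 0, 0, 0],
    [-3.4, -21.5, 0, 0, 0, 0],
    [-3.5, -22.3, 0, 0, 0, 0],
    [-3.55, -22.5, 0, 0, 0, 0],
    [-3.55, -22.5, 0, 0, 0, 0],
    [-3.55, -22.5, 0, 0, 0, 0],
    [-3.55, -22.5, 0, 0, 0, 0],
    [-3.55, -22.5, 0, 0, 0, 0],
  ],
)

```text
clock: 19.97
eef_pos: [0.5011, 0.0261, 0.1519]
tcp_rot: [180.0, -0.0, -179.9]
wrist_force: [-0.5, 0.1, 0.0]
opening: 1.0
```

```bash
python3 - <<'E'
from rig import r
from h import *
st=r.sense();s=r.snapshot("wrist");print(st["eef_pos"],st["tcp_rot"],st["joint_pos"])
im=s["image"];cv2.imwrite("pics/c4.png",cv2.resize(im[130:240,190:310],None,fx=5,fy=5,interpolation=cv2.INTER_CUBIC))
E
```

```text
[0.50108274 0.02612035 0.15186799] [ 1.79996969e+02 -1.62240595e-03 -1.79909356e+02] [ 2.15524638e+01  1.23728392e+01 -2.04125500e+01 -4.06188621e-03
 -5.72150116e+01 -1.11459620e+02]
```

View pics/c4.png

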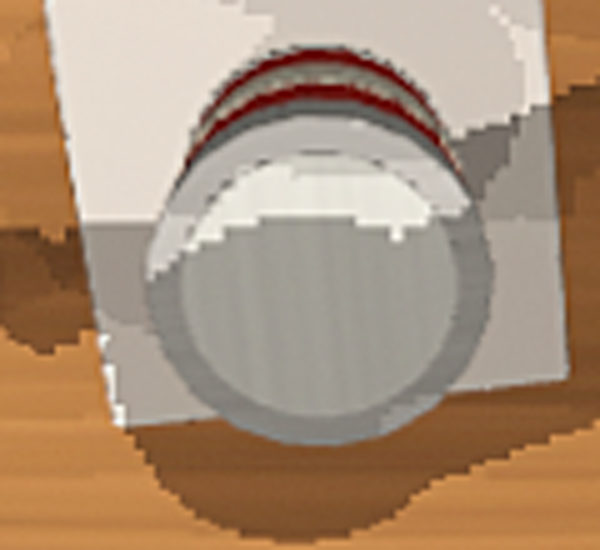

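The lid centre is at crop (319,280). The tool is aligned in y, and the tin sits about 2 mm nearer in x.

Call:
send_rows(
  rows=[
    [0.1, 0, 1, 0, 0, 0],
    [0.2, 0, 3, 0, 0, 0],
    [0.2, 0, 5, 0, 0, 0],
    [0.2, 0, 6.5, 0, 0, 0],
    [0.2, 0, 8, 0, 0, 0],
    [0.2, 0, 9.5, 0, 0, 0],
    [0.2, 0, 10.8, 0, 0, 0],
    [0.2, 0, 11.6, 0, 0, 0],
    [0.2, 0, 11.9, 0, 0, 0],
    [0.2, 0, 11.9, 0, 0, 0],
    [0.2, 0, 11.9, 0, 0, 0],
    [0.2, 0, 11.9, 0, 0, 0],
  ],
)

```text
clock: 21.02
eef_pos: [0.4999, 0.0256, 0.0337]
tcp_rot: [180.0, 0.1, -180.0]
wrist_force: [0.2, 1.1, -0.1]
opening: 0.997
```

Call:
send_rows(
  rows=[
    [0, 0, 0, 0, 0, 0],
    [0, 0, 0, 0, 0, 0],
    [0, 0, 0, 0, 0, 0],
    [0, 0, 0, 0, 0, 0],
    [0, 0, 0, 0, 0, 0],
    [0, 0, 0, 0, 0, 0],
    [0, 0, 0, 0, 0, 0],
    [0, 0, 0, 0, 0, 0],
    [0, 0, 0, 0, 0, 0],
    [0, 0, 0, 0, 0, 0],
    [0, 0, 0, 0, 0, 0],
    [0, 0, 0, 0, 0, 0],
  ],
  fingers=5.0,
)

```text
clock: 22.02
eef_pos: [0.4997, 0.0255, 0.0342]
tcp_rot: [180.0, 0.1, -180.0]
wrist_force: [-1.8, 1.1, 6.9]
opening: 0.67
```

Call:
send_rows(
  rows=[
    [0, 0, -0.2, 0, 0, 0],
    [0, 0, -0.6, 0, 0, 0],
    [0, 0, -1.2, 0, 0, 0],
    [0, 0, -2.0, 0, 0, 0],
    [0, 0, -2.8, 0, 0, 0],
    [0, 0, -3.6, 0, 0, 0],
    [0, 0, -4.3, 0, 0, 0],
    [0, 0, -4.8, 0, 0, 0],
    [0, 0, -5.0, 0, 0, 0],
    [0, 0, -5.0, 0, 0, 0],
    [0, 0, -5.0, 0, 0, 0],
    [0, 0, -5.0, 0, 0, 0],
    [0, 0, -5.0, 0, 0, 0],
    [0, 0, -5.0, 0, 0, 0],
    [0, 0, -5.0, 0, 0, 0],
    [0, 0, -5.0, 0, 0, 0],
    [0, 0, -5.0, 0, 0, 0],
  ],
)

```text
clock: 23.43
eef_pos: [0.4991, 0.0253, 0.0828]
tcp_rot: [-180.0, -0.0, -180.0]
wrist_force: [-0.1, -0.1, -3.8]
opening: 0.669
```

```bash
python3 - <<'E'
from rig import r
import cv2,numpy as np
for i in range(6):
    st=r.sense(); print(st["clock"],st["wrist_force"],st["joint_torque"][:4],st["eef_pos"],st["opening"])
    s=r.snapshot("scene")
cv2.imwrite("pics/s5.png",s["image"])
E
```

```text
23.4333 [-0.08763173 -0.1241513  -3.77292701] [-1.18041316e-03 -3.23724246e+01  1.60459864e+01  3.74801226e+00] [0.49910494 0.02525328 0.08281139] 0.6690716015376601
23.4833 [-0.50430258  0.78211205 -3.44008859] [-3.85959220e-04 -3.23699498e+01  1.60498792e+01  3.74874249e+00] [0.49910306 0.02525994 0.08282388] 0.6647969662082065
23.5333 [-0.07120709  0.73969181 -2.97976113] [ 1.06345680e-03 -3.23702681e+01  1.60528958e+01  3.74907665e+00] [0.49911017 0.02523266 0.0828679 ] 0.6707755578133798
23.5833 [-0.42944769  0.14014813 -3.89601171] [-4.53121402e-04 -3.23715305e+01  1.60554242e+01  3.74954894e+00] [0.49912282 0.02523531 0.08289199] 0.6683892897020646
23.6333 [-0.93683463  0.77840628 -4.30239138] [-8.02675277e-04 -3.23742771e+01  1.60573393e+01  3.75001565e+00] [0.49914077 0.02525565 0.08291141] 0.6699941498139392
23.6833 [-0.13978022 -0.22438573 -3.5653422 ] [-2.76488345e-04 -3.23770094e+01  1.60587806e+01  3.75026822e+00] [0.49912427 0.02524224 0.08291364] 0.6678848798885068
```

View pics/s5.png

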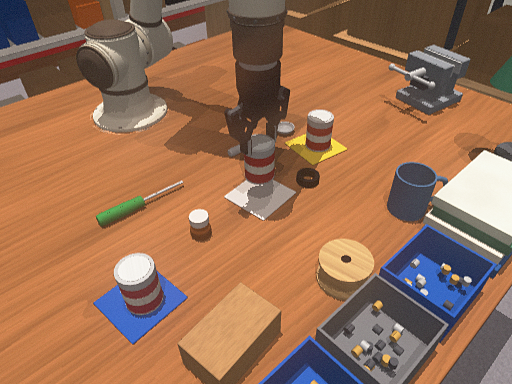

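White reads about 3.6 N, against 6.5 N for blue and 3.1 N for yellow, so blue is clearly the heaviest. I set white back and return to blue.

Call:
send_rows(
  rows=[
    [0, 0, 0.3, 0, 0, 0],
    [0, 0, 0.9, 0, 0, 0],
    [0, 0, 1.6, 0, 0, 0],
    [0, 0, 2.3, 0, 0, 0],
    [0, 0, 3.0, 0, 0, 0],
    [0, 0, 3.6, 0, 0, 0],
    [0, 0, 4.1, 0, 0, 0],
    [0, 0, 4.4, 0, 0, 0],
    [0, 0, 4.6, 0, 0, 0],
    [0, 0, 4.75, 0, 0, 0],
    [0, 0, 4.85, 0, 0, 0],
    [0, 0, 4.95, 0, 0, 0],
    [0, 0, 5.0, 0, 0, 0],
    [0, 0, 5.0, 0, 0, 0],
    [0, 0, 5.0, 0, 0, 0],
    [0, 0, 5.0, 0, 0, 0],
  ],
)

```text
clock: 25.07
eef_pos: [0.4996, 0.0253, 0.0343]
tcp_rot: [180.0, 0.1, -180.0]
wrist_force: [-2.3, 0.1, 6.0]
opening: 0.668
```

Call:
send_rows(
  rows=[
    [0, 0, 0, 0, 0, 0],
    [0, 0, 0, 0, 0, 0],
    [0, 0, 0, 0, 0, 0],
    [0, 0, 0, 0, 0, 0],
    [0, 0, 0, 0, 0, 0],
    [0, 0, 0, 0, 0, 0],
    [0, 0, 0, 0, 0, 0],
    [0, 0, 0, 0, 0, 0],
    [0, 0, 0, 0, 0, 0],
    [0, 0, 0, 0, 0, 0],
  ],
  fingers=8.54,
)

```text
clock: 25.9
eef_pos: [0.4991, 0.0253, 0.0329]
tcp_rot: [-180.0, -0.0, -180.0]
wrist_force: [0.2, -0.8, 0.8]
opening: 1.001
```

Call:
send_rows(
  rows=[
    [0, 0, -0.5, 0, 0, 0],
    [0, 0, -1.5, 0, 0, 0],
    [0, 0, -2.5, 0, 0, 0],
    [0, 0, -4.0, 0, 0, 0],
    [0, 0, -6.0, 0, 0, 0],
    [0, 0, -8.0, 0, 0, 0],
    [0, 0, -10.0, 0, 0, 0],
    [0, 0, -11.5, 0, 0, 0],
    [0, 0, -11.9, 0, 0, 0],
    [0, 0, -11.9, 0, 0, 0],
    [0, 0, -11.9, 0, 0, 0],
  ],
)

```text
clock: 26.82
eef_pos: [0.4985, 0.0252, 0.1514]
tcp_rot: [180.0, -0.1, 180.0]
wrist_force: [-1.1, 0.2, -0.9]
opening: 0.998
```

```bash
python3 - <<'E'
from rig import r
import cv2,numpy as np
st=r.sense(); print(st["clock"],st["wrist_force"],st["eef_pos"],st["opening"])
s=r.snapshot("scene")
cv2.imwrite("pics/s6.png",s["image"])
E
```

```text
26.8167 [-1.06434171  0.24436942 -0.85676687] [0.49852019 0.02519829 0.15136074] 0.9975237968177296
```

View pics/s6.png

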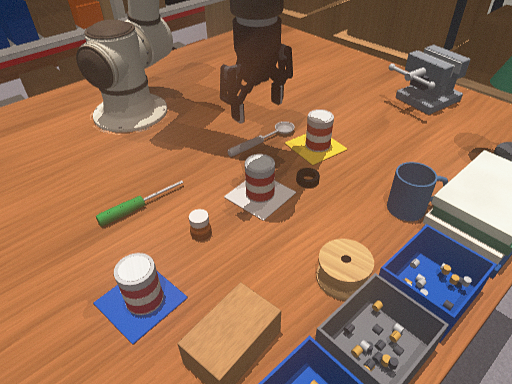

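The white tin is back, with everything else in place. On to blue.

Call:
send_rows(
  rows=[
    [-0.2, -1, 0, 0, 0, 0],
    [-0.6, -3, 0, 0, 0, 0],
    [-1.2, -6, 0, 0, 0, 0],
    [-1.8, -9, 0, 0, 0, 0],
    [-2.4, -12, 0, 0, 0, 0],
    [-2.9, -15, 0, 0, 0, 0],
    [-3.5, -18, 0, 0, 0, 0],
    [-4.1, -21, 0, 0, 0, 0],
    [-4.7, -24, 0, 0, 0, 0],
    [-5.3, -27, 0, 0, 0, 0],
    [-5.8, -29.5, 0, 0, 0, 0],
    [-6.05, -30.9, 0, 0, 0, 0],
    [-6.15, -31.35, 0, 0, 0, 0],
    [-6.15, -31.35, 0, 0, 0, 0],
    [-6.15, -31.35, 0, 0, 0, 0],
    [-6.15, -31.35, 0, 0, 0, 0],
    [-6.15, -31.35, 0, 0, 0, 0],
  ],
)

```text
clock: 28.28
eef_pos: [0.5606, -0.287, 0.1522]
tcp_rot: [180.0, 0.0, -179.9]
wrist_force: [0.1, 1.0, -0.1]
opening: 1.002
```

```bash
python3 - <<'E'
from rig import r
from h import *
st=r.sense();s=r.snapshot("wrist");print(st["eef_pos"],st["tcp_rot"])
im=s["image"];cv2.imwrite("pics/c5.png",cv2.resize(im[130:240,190:310],None,fx=5,fy=5,interpolation=cv2.INTER_CUBIC))
E
```

```text
[ 0.56064507 -0.2870128   0.15218734] [ 1.79992592e+02  6.37586889e-03 -1.79898984e+02]
```

View pics/c5.png

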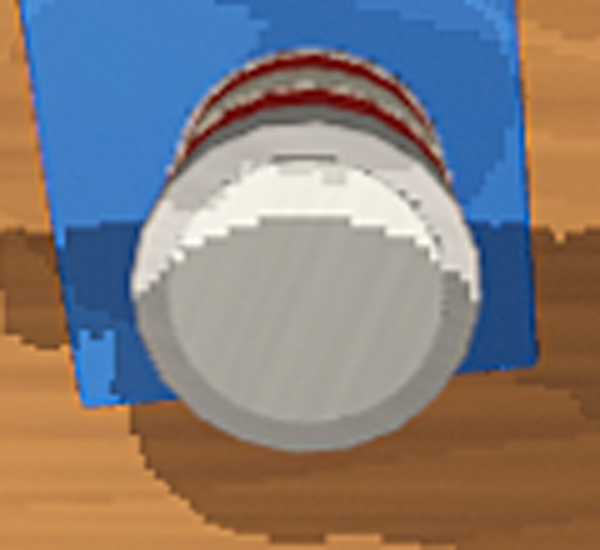

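Lid centre is at crop (306,287), the tin where I left it. I descend, grip and lift it 15 cm.

Call:
send_rows(
  rows=[
    [0, 0, 1, 0, 0, 0],
    [0, 0, 3, 0, 0, 0],
    [0, 0, 5, 0, 0, 0],
    [0, 0, 6.5, 0, 0, 0],
    [0, 0, 8, 0, 0, 0],
    [0, 0, 9.5, 0, 0, 0],
    [0, 0, 10.8, 0, 0, 0],
    [0, 0, 11.6, 0, 0, 0],
    [0, 0, 11.9, 0, 0, 0],
    [0, 0, 11.9, 0, 0, 0],
    [0, 0, 11.9, 0, 0, 0],
    [0, 0, 11.9, 0, 0, 0],
  ],
)

```text
clock: 29.33
eef_pos: [0.5614, -0.2884, 0.0339]
tcp_rot: [-180.0, 0.1, -180.0]
wrist_force: [0.4, 0.2, 0.3]
opening: 1.0
```

Call:
send_rows(
  rows=[
    [0, 0, 0, 0, 0, 0],
    [0, 0, 0, 0, 0, 0],
    [0, 0, 0, 0, 0, 0],
    [0, 0, 0, 0, 0, 0],
    [0, 0, 0, 0, 0, 0],
    [0, 0, 0, 0, 0, 0],
    [0, 0, 0, 0, 0, 0],
    [0, 0, 0, 0, 0, 0],
    [0, 0, 0, 0, 0, 0],
    [0, 0, 0, 0, 0, 0],
    [0, 0, 0, 0, 0, 0],
    [0, 0, 0, 0, 0, 0],
  ],
  fingers=5.0,
)

```text
clock: 30.33
eef_pos: [0.5615, -0.2889, 0.0346]
tcp_rot: [-179.9, 0.1, -180.0]
wrist_force: [-0.1, -1.4, 4.8]
opening: 0.667
```

Call:
send_rows(
  rows=[
    [0, 0, -0.2, 0, 0, 0],
    [0, 0, -0.6, 0, 0, 0],
    [0, 0, -1.2, 0, 0, 0],
    [0, 0, -2.2, 0, 0, 0],
    [0, 0, -3.4, 0, 0, 0],
    [0, 0, -4.6, 0, 0, 0],
    [0, 0, -5.8, 0, 0, 0],
    [0, 0, -7.0, 0, 0, 0],
    [0, 0, -8.2, 0, 0, 0],
    [0, 0, -9.4, 0, 0, 0],
    [0, 0, -10.6, 0, 0, 0],
    [0, 0, -11.8, 0, 0, 0],
    [0, 0, -13.0, 0, 0, 0],
    [0, 0, -14.0, 0, 0, 0],
    [0, 0, -14.7, 0, 0, 0],
    [0, 0, -15.0, 0, 0, 0],
    [0, 0, -15.0, 0, 0, 0],
    [0, 0, -15.0, 0, 0, 0],
    [0, 0, -15.0, 0, 0, 0],
    [0, 0, -15.0, 0, 0, 0],
  ],
)

```text
clock: 32.0
eef_pos: [0.5602, -0.2881, 0.1819]
tcp_rot: [180.0, -0.1, 180.0]
wrist_force: [1.4, 0.3, -7.3]
opening: 0.664
```

Call:
send_rows(
  rows=[
    [0, 0, 0, 0, 0, 0],
    [0, 0, 0, 0, 0, 0],
    [0, 0, 0, 0, 0, 0],
    [0, 0, 0, 0, 0, 0],
    [0, 0, 0, 0, 0, 0],
    [0, 0, 0, 0, 0, 0],
    [0, 0, 0, 0, 0, 0],
    [0, 0, 0, 0, 0, 0],
    [0, 0, 0, 0, 0, 0],
    [0, 0, 0, 0, 0, 0],
  ],
)

```text
clock: 32.83
eef_pos: [0.5607, -0.2882, 0.1829]
tcp_rot: [180.0, 0.0, -180.0]
wrist_force: [-0.3, 0.9, -7.1]
opening: 0.666
```

```bash
python3 - <<'E'
from rig import r
import cv2,numpy as np
for i in range(4):
    st=r.sense(); print(st["clock"],st["wrist_force"],st["eef_pos"],st["tcp_rot"],st["opening"])
    s=r.snapshot("scene")
t=r.snapshot("top")["image"]
o=np.hstack([s["image"],t]);cv2.imwrite("pics/s7.png",cv2.resize(o,(800,300)))
E
```

```text
32.8333 [-0.32495187  0.87080227 -7.08377432] [ 0.56067556 -0.28823045  0.18291977] [ 1.79998853e+02  2.37509086e-03 -1.79994361e+02] 0.6664056704028684
32.8833 [ 0.06366704  0.03950564 -6.89800353] [ 0.56063014 -0.28823709  0.18290216] [ 1.79999271e+02 -4.47151255e-03 -1.79992416e+02] 0.6685118043393867
32.9333 [ 0.27473719  0.37887065 -6.40478374] [ 0.56064925 -0.28826667  0.18293278] [-1.79999827e+02  3.00903818e-03 -1.79997643e+02] 0.664921694049124
32.9833 [ 0.14208545  0.33622039 -6.34608773] [ 0.56068907 -0.28822569  0.18293214] [-1.79999707e+02  3.48832845e-03 -1.79991790e+02] 0.6696550767188277
```

View pics/s7.png

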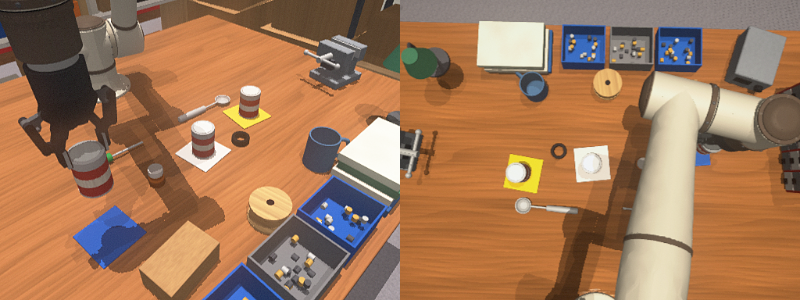

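The tin is upright in the grip at steady height, its underside about 15 cm above the bench. The other two tins stand on their mats.

```bash
python3 -c "
from rig import r
print(r.close_job())"
```

```text
the job is handed in; nothing more can be done
None
```

The tin on the blue mat is the heaviest. The gripper is holding it upright and still over that mat, with its underside about 15 cm above the bench.

I hefted the tins in the order you asked, blue, yellow, then white, lifting each 5 cm and setting it back where it stood:

| Mat | Wrist force when lifted | Approx. mass |
|---|---|---|
| Blue | 6.5 N | 0.66 kg |
| Yellow | 3.1 N | 0.32 kg |
| White | 3.6 N | 0.37 kg |

**Last checks:** the wrist read 6.3–7.1 N while holding the tin, which matches the first heft. Tool tilt was under 0.01°. In the last pictures the yellow and white tins were upright on their mats and nothing else looked moved. The arm hides part of the right side in the top view, but the scene view was clear there. I handed the job in at about 33 s.

**Disagreement:** my rough reading of the yellow tin in the first scene view was 8 mm off the top view. The wrist camera agreed with the top view, so I used that.

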